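Load the cart, shut the start gate and hold the dynamics track at its set angle

TASK

Get the dynamics track ready for a run: stand the blue cart on its wheels between the track's side lips, pointing along it, in the loading space between the start gate and the buffer at the free end, let go of it, and swing the orange gate arm fully down across the track so that the cart cannot roll away. Then take the steel lift bar at the free end in the gripper and raise the track, with the cart on it behind the shut gate, until its yellow needle lines up with the red marker on the angle scale. Finish while still holding the bar steady there, because I will slide the support under the track while you hold it; leave the red marker and the other things on the bench where they are.

Things in the scene. Friction and masses are not known exactly. Their poses are not given: they have to be found in the camera images.
- cart: Blue dynamics cart, loose, about 0.34 kg (0.24 to 0.48), 120 mm long (along its own y), alike at both ends, on four free-rolling black wheels of 24 mm diameter, 64 mm over their outer faces. Body top at 36 mm, brass disc round the mast up to 45 mm. Origin under its centre where the wheels stand, z up. Starts on the bench right of the track's free end, within 50 degrees of world y
- cart_mast (a point): On the cart's axis, 71 mm above where its wheels stand (axes as the cart): the height to grip its square aluminium mast, 16 x 16 mm, sides along the cart's x and y, which stands free from 45 to 92 mm
- track_bay (a point): Centre of the loading space, on the running surface of the aluminium track. y along the track to its hinge (lower end), x across it (to the far side), z off the surface. Lying down the surface is 44 mm over the bench. Width 100 mm; side lips 8 mm high leave 88 mm. Buffer (30 mm high) face at y = -80 mm, shut gate's face at y = +80 mm. The track is level and turned up to 10 degrees at the start
- track_hinge (a point): Middle of the track's hinge axis, fixed; the axis runs along x of track_bay (same axes). While the track is down it lies at y = +400 mm, z = -10 mm from track_bay
- track (a joint): Tilt of the track about its hinge, rad: 0 lying down on its base (start), growing as the free end is raised, to 0.7. It moves freely (slight friction) and falls back if let go; some 6 to 9 N lift it at the bar
- lift_bar: Polished steel lift bar across the free end of the track, 16 mm diameter, 100 mm free between its two blue side lugs. Origin: its middle; bar along the track's x. The grip is a sleeve that turns easily on its rod. It lies at y = -150 mm, z = +22 mm from track_bay, 66 mm above the bench while the track is down; 42 mm free between it and the track's end. It rises with the track
- gate (a joint): Start gate arm, rad: 0 fully down across the track (shut, at a stop), growing as raised, to 1.45. Starts at 0.95 to 1.25 and stays where left (stiff pivot, about 0.5 N at the pad). Pivot on the far side, axis along the track's y, at x = +61, y = +85, z = +30 mm from track_bay; orange arm 10 mm (along y) x 12 mm, 139 mm from pivot to end. It closes over the track towards the robot side
- gate_pad (a point): Centre of the black thumb pad at the gate arm's end, 26 x 20 x 12 mm, 126 mm from the pivot. Shut, it lies at x = -65, y = +85, z = +30 mm from track_bay. Pushed over and down from its upper side, the arm shuts
- marker (a joint): Setting of the red marker on the white angle scale, rad, in the same sense as track: the tilt at which the track's yellow needle lines up with the marker (0.17 to 0.33, new in each start). Clamped on the scale; not to be moved
- marker_tip (a point): Inner tip of the red marker, a red bar across the white graduated arc with a red block outside it, 206 mm from the hinge axis; its y axis points to that axis, x lies along it. The arc stands on the far side of the track near the hinge, radius 212 to 248 mm about the hinge axis, rising to 35 degrees, ticks every degree, longer at 5 and 10
- beaker: Bystander: glass beaker, 68 mm across the rim, 90 mm tall; origin under its centre; stands between robot and track. Not to be moved
- dish: Bystander: white porcelain evaporating dish, 84 mm across, 32 mm tall; origin under its centre; stands between robot and track. Not to be moved
- spirit_lamp: Bystander: squat glass spirit lamp with brass collar and white cap, 72 mm across, 90 mm tall; origin under its centre; stands between robot and track. Not to be moved
- matchbox: Bystander: small blue and cream box, 53 x 36 x 15 mm; origin under its centre; stands in front of the track's free end. Not to be moved
- mass_hanger: Bystander: brass slotted-mass hanger, 38 mm across, 62 mm tall; origin under its centre; stands beyond the cart, right of the track. Not to be moved
- wash_bottle: Bystander: white wash bottle with red cap and bent spout, 64 mm across, 205 mm tall; origin under its centre; stands behind the track. Not to be moved

How it is judged:
By the outcome, as a careful person would: the job done as asked, in the order asked, and still so for the second after the job is handed in, while the arm keeps its last pose, push and grip.
It also fails if it takes over 61 s, if anything falls off the work surface, if the arm or the gripper's body presses on something with over 40 N, if the wrist force passes 120 N, or if a joint passes its speed limit or range.

ROBOT

A 6-joint arm with a two-finger parallel gripper is mounted at the origin on the work surface. World frame = base frame: x ahead of the robot, y to its left, z up, the work surface at z = 0. Lengths are in mm, angles in rad, forces in N, time in s.
With the tool pointing down it reaches from about 350 to 775 mm from the base axis. Payload 7.3 kg.
Tool frame: the origin (TCP) lies midway between the tips of the shut fingers; the grasp point (between the pads) lies 19 mm behind it; z points along the fingers, y is the line along which they close (so a half turn about z gives the same grasp; the last joint's range is limited). The gripper opens to 92 mm and grips with 3 to 60 N. Pads are 19 mm wide; open, the fingers measure 130 mm over their backs; the gripper's body (75 mm by 190 mm) begins 47 mm behind the grasp point.
Start: joints at [-1.441, 0.342, 1.524, -0, 1.275, -0.146], TCP at [142.988, -505.172, 226.741] pointing down, gripper open.
Joint ranges: [-2.53, 2.53], [-0.77, 2.02], [0.04, 2.7], [-1, 4.14], [0.28, 2.66], [-3.11, 3.11]. Speed limits (rad/s): [2.57, 2.57, 3.14, 3.14, 3.14, 3.14].

INTERFACE

Orientations are given as [roll, pitch, yaw] about the fixed x, y, z axes, in that order (R = Rz(yaw) Ry(pitch) Rx(roll)).
In Python, from plant import monitor, optics, workorder gives the robot as it stands. The module is installed in compiled form; this text tells all that it offers.
- The arm moves only by the tool servo_tool, never from a script. Its arguments are lists of equal length, an entry for each row: "linear": the shift along the tool's x, y, z as a fraction of full scale, a list of three; "spin": the turn about the tool's z as a fraction of full scale. In form: {"linear": [[dx, dy, dz], ...], "spin": [spin, ...]}. A call has exactly 8 rows; each row shifts and turns the commanded pose from where the row before left it, along the tool's axes as they then stand; what a row does not reach is not made up. Full scale, the value 1, is 200 mm for a shift and 90 degrees for a turn. A row lasts 1/8 s, in which the tool goes at most 62.5 mm and 10.7 degrees, less where a joint would pass 70% of its speed; a pose out of reach is approached as far as the arm can. A call with a number of a shift or a turn outside -1 to 1 is refused whole. A call with a gripper value outside its range is refused whole. "hand" is the opening, from -1 (shut) to 1 (fully open), set as the call begins (left out, the last holds). The fingers move at their own pace and stop on an object; the grip force is fixed at half the most. Time passes only in rows, so rows that do not move let the fingers close, or fill a call up. It gives the time, the measured TCP pose, the force, the opening and the grip force at its end, in the units of the state.
- monitor.get_obs(): the state, without advancing time (a new reading comes with each control period).
- optics.capture(name): name is "scene" or "side" or "wrist"; returns a dict with "frame" (400x640x3 uint8, blue, green, red), "K" (3x3 intrinsics, pixels), "D" ([k1, k2, p1, p2, k3] as OpenCV has them; the pictures are not rectified), "world_to_cam" (4x4, takes a point from world to camera coordinates). Camera axes: x right, y down, z forward; pixel columns grow to the right and rows downward; lengths in mm; the calibration is good to about 2 mm. A picture is of the moment at which its call begins. There is no depth.
- workorder.close_job(): hands the job in; it is judged then, once.
The state is a dict: "time": time; "joint_positions": joint angles; "dq": joint speeds; "tau": joint torques, N m; "tool_pos": TCP position; "tcp_rot": TCP orientation; "contact_force": force on the tool from outside, world axes, zero at the start; "moment": the same for the moment, N m; "grip_width": finger opening in mm; "finger_force": force on a finger pad.
Only numpy, scipy, OpenCV 4.12 (cv2) and the standard library are available. Lean on these libraries where they do the work, as an engineer would, in place of code of your own. Each camera call takes 0.05 s, during which the arm holds its last target. There are 200 camera calls.

## Working session

There is one attempt and no reset: what is moved stays moved. The work goes in short steps, Python scripts to look and compute and a tool call to move; the robot and the scene stay as the last step left them, time stands still between calls to the robot, and variables do not carry over. Pictures are saved under pics/ and viewed, at most 10 in all, crops included, and the job is handed in when it is done.

Besides the shell and the picture viewer there is one more tool, called after "Request:" in YAML: its name, and indented under it one key for each argument. servo_tool: Moves the arm, as the interface text tells. Shift numbers are shares of 200 mm and turn numbers shares of 90 degrees, none past 1 either way. Its arguments: {"type":"object","properties":{"linear":{"type":"array","items":{"type":"array","items":{"type":"number","minimum":-1,"maximum":1}}},"spin":{"type":"array","items":{"type":"number","minimum":-1,"maximum":1}},"hand":{"type":"number"}},"required":["linear","spin"]}

```bash
mkdir -p pics && cat > h.py <<'E'
import numpy as np, cv2
from plant import monitor, optics, workorder
def cap(n):
    c=optics.capture(n); return c
def ray(c,uv):
    p=cv2.undistortPoints(np.array([[uv]],float),np.array(c['K']),np.array(c['D'],float))[0,0]
    W=np.array(c['world_to_cam']);R=W[:3,:3];t=W[:3,3]
    return -R.T@t, R.T@np.array([p[0],p[1],1])
def onz(c,uv,z):
    o,d=ray(c,uv);return o+d*(z-o[2])/d[2]
def proj(c,P):
    W=np.array(c['world_to_cam']);r=cv2.Rodrigues(W[:3,:3])[0]
    return cv2.projectPoints(np.array(P,float).reshape(-1,3),r,W[:3,3],np.array(c['K']),np.array(c['D'],float))[0][:,0]
def tri(cs,uvs):
    A=np.zeros((3,3));b=np.zeros(3)
    for c,u in zip(cs,uvs):
        o,d=ray(c,u);d/=np.linalg.norm(d);M=np.eye(3)-np.outer(d,d);A+=M;b+=M@o
    return np.linalg.solve(A,b)
E
python3 - <<'E'
from h import *
import pickle
o=monitor.get_obs();print(o)
cs={n:cap(n) for n in('scene','side','wrist')}
pickle.dump(cs,open('c0.pkl','wb'))
for n in cs:
    cv2.imwrite(f'pics/a_{n}.png',cs[n]['frame']);W=np.array(cs[n]['world_to_cam']);print(n,-W[:3,:3].T@W[:3,3],W[2,:3])
E
```

```text
{'time': 0.0, 'joint_positions': array([-1.44100404e+00,  3.42701342e-01,  1.52502151e+00, -6.62555671e-06,
        1.27537937e+00, -1.46011109e-01]), 'dq': array([-0.00060444, -0.00101103,  0.00143736, -0.00077108, -0.00145566,
        0.0007146 ]), 'tau': array([-4.32506258e-04, -4.31241131e+01, -2.44222981e+01,  7.19081727e-02,
        5.57168364e-02, -1.50578148e-04]), 'tool_pos': array([ 142.92903042, -504.74974178,  226.05448705]), 'tcp_rot': array([-3.14009823e+00, -2.13362108e-04,  2.75805173e-01]), 'contact_force': array([ 0.54469313,  0.44192704, -0.28400267]), 'moment': array([-0.05080984,  0.00667755,  0.00790372]), 'finger_force': 0.0, 'grip_width': 91.88319450718376}
scene [1114.19306423 -373.55657692  967.7461033 ] [-0.51300018  0.37426742 -0.772499  ]
side [ 389.23937539 1152.97229377  725.19471485] [ 0.12540116 -0.85695003 -0.49991119]
wrist [ 218.42331286 -484.84093102  385.37779304] [-0.27786889 -0.07659355 -0.9575606 ]
```

View pics/a_scene.png

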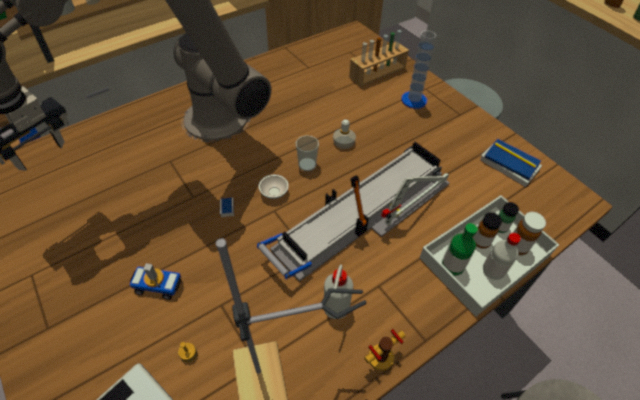

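View pics/a_side.png

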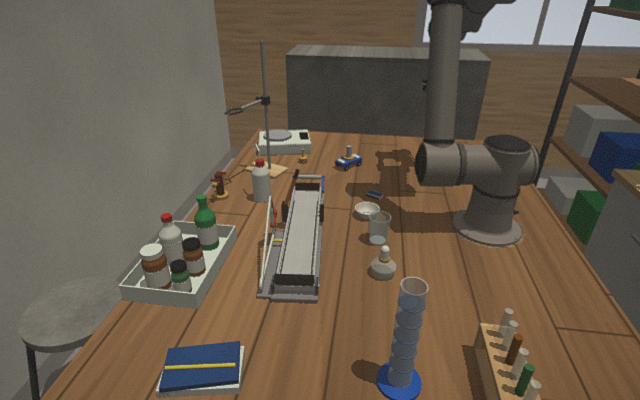

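The scene picture shows the cart at about (157,280), the lift bar end near (285,262), the gate arm at (358,190) and the scale at (415,195). A retort stand has its base near (260,375). I'll zoom in for detail.

```bash
python3 - <<'E'
from h import *
import pickle
cs=pickle.load(open('c0.pkl','rb'))
s=cs['scene']['frame'];d=cs['side']['frame']
A=cv2.resize(s[135:285,245:455],None,fx=3.8,fy=3.8,interpolation=cv2.INTER_CUBIC)
cv2.imwrite('pics/b1.png',A)
B=cv2.resize(d[140:300,240:400],None,fx=3.7,fy=3.7,interpolation=cv2.INTER_CUBIC)
C=cv2.resize(s[250:310,120:190],None,fx=2.9,fy=2.9,interpolation=cv2.INTER_CUBIC)
B=cv2.copyMakeBorder(B,0,0,0,800-B.shape[1],cv2.BORDER_CONSTANT);B[:C.shape[0],595:595+C.shape[1]]=C[:,:203]
cv2.imwrite('pics/b2.png',B)
E
```

```text
(no output)
```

View pics/b1.png

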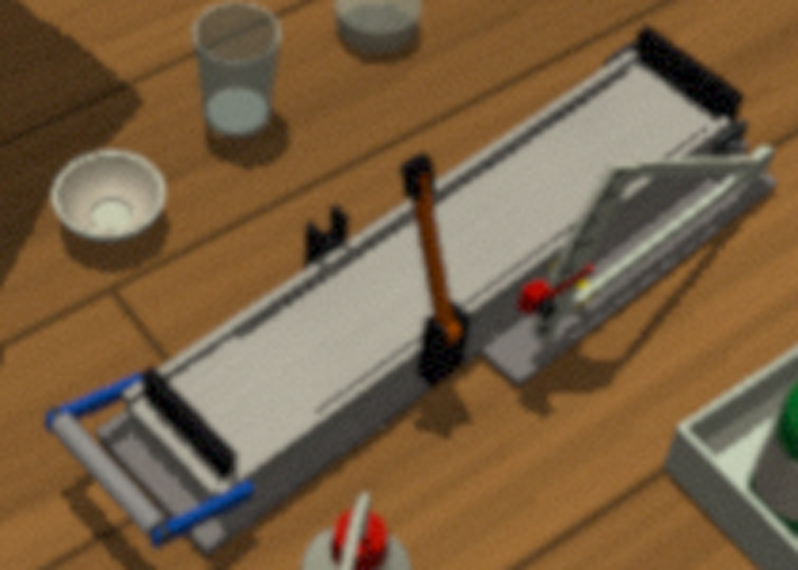

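View pics/b2.png

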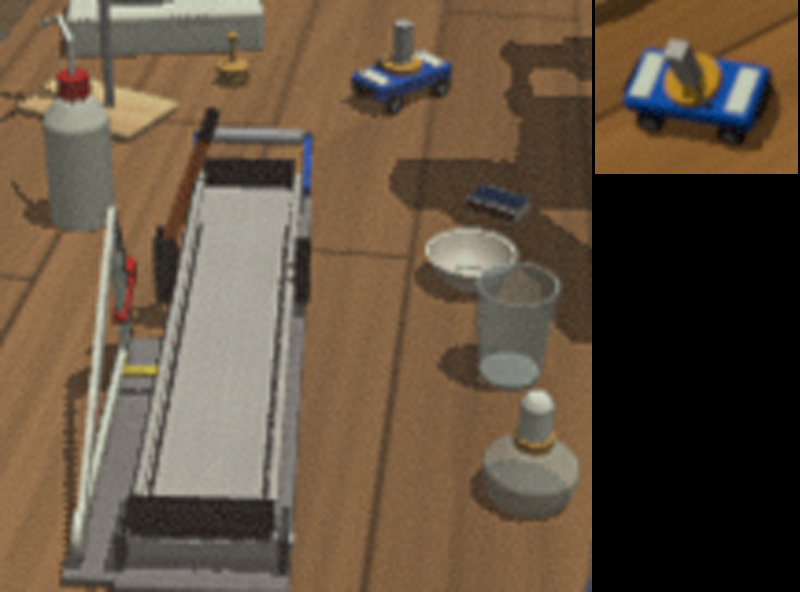

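Zoomed, the bar ends lie at about (261,245) and (285,275) in the scene view, with the bar's middle at (309,177) in the side view. The mast top is at (149.3,266.6) in scene and (349.2,146.8) in side. The red marker and yellow needle show near (395,210) in scene.

```bash
python3 - <<'E'
from h import *
import pickle
cs=pickle.load(open('c0.pkl','rb'));S,D=cs['scene'],cs['side']
b1=lambda u,v:(u/3.8+245-.5+.13,v/3.8+135-.37)
b2=lambda u,v:(u/3.7+240-.37,v/3.7+140-.37)
P=lambda n,*a:print(n,*[np.round(x,1) for x in a])
bs=onz(S,b1(106,475),66);bd=onz(D,b2(255,136),66);P('bar',bs,bd,tri([S,D],[b1(106,475),b2(255,136)]))
e1,e2=onz(S,b1(60,418),66),onz(S,b1(152,532),66);P('ends',e1,e2,np.linalg.norm(e1-e2),np.degrees(np.arctan2(*(e2-e1)[1::-1])))
a,b=onz(S,b1(165,365),52),onz(S,b1(640,45),52);P('lipS',a,b,np.degrees(np.arctan2(*(b-a)[1::-1])))
a,b=onz(D,b2(297,195),52),onz(D,b2(274,495),52);P('lipD',a,b,np.degrees(np.arctan2(*(b-a)[1::-1])))
P('pad',tri([S,D],[b1(417,178),b2(210,125)]));P('pivot',tri([S,D],[b1(452,335),b2(165,240)]))
m=((149.3,266.6),b2(404,25));P('mast',onz(S,m[0],92),onz(D,m[1],92),tri([S,D],m))
a,b=onz(S,(137.2,275.9),36),onz(S,(171.7,281),36);P('stripes',a,b,(a+b)/2,np.degrees(np.arctan2(*(b-a)[1::-1])))
P('hanger',onz(S,(187,352),20));P('matchbox',onz(S,(227,206),10));P('dish',onz(S,(273,187),16));P('bottle',onz(S,(340,300),60));P('standbase',onz(S,(260,372),10));P('beaker',onz(S,(307,165),5))
w=cs['wrist']['frame']
for n,c in(('S',S),('D',D)):
    h=cv2.cvtColor(c['frame'],cv2.COLOR_BGR2HSV);k=((h[...,0]<8)|(h[...,0]>172))&(h[...,1]>150)&(h[...,2]>60)
    l,_,st,ct=cv2.connectedComponentsWithStats(k.astype('uint8'));P('red'+n,*[np.r_[st[i],ct[i]] for i in range(1,l) if st[i][4]>8])
    k=(h[...,0]>22)&(h[...,0]<34)&(h[...,1]>140)&(h[...,2]>90)
    l,_,st,ct=cv2.connectedComponentsWithStats(k.astype('uint8'));P('yel'+n,*[np.r_[st[i],ct[i]] for i in range(1,l) if st[i][4]>3][:8])
m1=cv2.resize(S['frame'][180:240,370:455],None,fx=4.7,fy=4.7,interpolation=cv2.INTER_CUBIC)
m2=cv2.resize(D['frame'][190:290,255:300],None,fx=4.7,fy=4.7,interpolation=cv2.INTER_CUBIC)
w=cv2.resize(w,(400,250))
o=np.zeros((540,800,3),'uint8');o[:m1.shape[0],:m1.shape[1]]=m1;o[:m2.shape[0],420:420+m2.shape[1]]=m2;o[285:535,:400]=w
cv2.imwrite('pics/b3.png',o)
E
```

```text
bar [ 613.2 -140.2   66. ] [ 609.1 -140.3   66. ] [ 610.7 -140.4   65. ]
ends [ 560.3 -142.8   66. ] [ 663.6 -137.9   66. ] 103.4 2.7
lipS [554.4 -60.   52. ] [504.2 415.6  52. ] 96.0
lipD [554.  -50.8  52. ] [510.1 377.3  52. ] 95.9
pad [607.4  96.  193.1]
pivot [652.2  98.6  79.8]
mast [ 486.  -392.9   92. ] [ 479.8 -388.7   92. ] [ 481.6 -393.5   88.8]
stripes [ 454.  -428.8   36. ] [ 513.4 -363.6   36. ] [ 483.7 -396.2   36. ] 47.7
hanger [ 685.1 -406.5   20. ]
matchbox [ 363.8 -141.6   10. ]
dish [380.1  -2.3  16. ]
bottle [785.8 -67.7  60. ]
standbase [ 808.1 -294.2   10. ]
beaker [353.8 131.9   5. ]
redS [382.  205.   19.   12.   64.  387.7 211.1] [508.  233.   13.   12.  131.  513.8 238.4] [333.  270.    4.   12.   31.  334.2 274.6] [339.  270.    8.   16.   88.  342.5 278. ] [391.  329.   12.   14.   46.  396.2 335.8] [369.  346.   13.   14.   51.  375.1 353. ]
yelS [496.  143.   39.   24.  100.  515.1 154.8]
redD [255.  158.    9.    8.   48.  259.7 162. ] [217. 172.   9.   1.   9. 221. 172.] [211.  178.    9.    3.   13.  215.6 179.2] [271.  209.    6.   18.   33.  274.3 217.2] [161.  213.   10.    9.   64.  166.2 216.7]
yelD [274.  239.    8.    2.   16.  277.5 239.5] [165.  363.   71.    7.  242.  199.5 365.7]
```

View pics/b3.png

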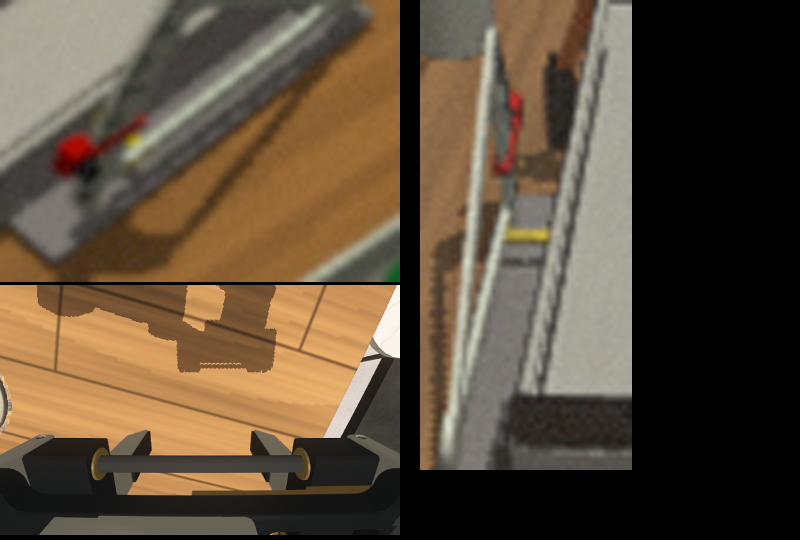

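Request:
servo_tool:
  linear:
    - [0.255,-0.01,0]
    - [0.255,-0.01,0]
    - [0.255,-0.01,0]
    - [0.255,-0.01,0]
    - [0.255,-0.01,0]
    - [0.255,-0.01,0]
    - [0.255,-0.01,0]
    - [0,0,0]
  spin: [0,0,0,0,0,0,0,-0.118]
  hand: 0.3

```text
time: 1.15
tool_pos: [485.7, -392.4, 225.7]
tcp_rot: [-3.141, -0.001, 0.469]
contact_force: [-0.1, -1.1, -0.2]
grip_width: 59.3
finger_force: 0.0
```

Request:
servo_tool:
  linear:
    - [0,0,0]
    - [0,0,0]
    - [0,0,0.15]
    - [0,0,0.15]
    - [0,0,0]
    - [0,0,0]
    - [0,0,0]
    - [0,0,0]
  spin: [-0.118,-0.118,0,0,0,0,0,0]

```text
time: 2.15
tool_pos: [483.0, -394.8, 167.8]
tcp_rot: [3.14, 0.0, 0.832]
contact_force: [0.6, 0.4, 0.4]
grip_width: 59.8
finger_force: 0.0
```

```bash
python3 - <<'E'
from h import *
o=monitor.get_obs();print(o['tool_pos'],o['tcp_rot'],o['grip_width'],o['contact_force'])
c=cap('wrist');import pickle;pickle.dump(c,open('w1.pkl','wb'))
cv2.imwrite('pics/w1.png',c['frame'])
h=cv2.cvtColor(c['frame'],cv2.COLOR_BGR2HSV);k=((h[...,0]>100)&(h[...,0]<130)&(h[...,1]>130)&(h[...,2]>60)).astype('uint8')
l,lab,st,ct=cv2.connectedComponentsWithStats(k);print([(s,c_) for s,c_ in zip(st,ct) if 200<s[4]<100000])
E
```

```text
[ 482.96762281 -394.80538627  167.78685551] [3.13982004e+00 2.01153134e-04 8.31849009e-01] 59.785313200425215 [0.61090636 0.35648951 0.419881  ]
[(array([  32,   57,   59,   46, 1501], dtype=int32), array([60.05862758, 79.57295137])), (array([ 297,  133,   56,  109, 2284], dtype=int32), array([323.31217163, 181.12390543]))]
```

View pics/w1.png

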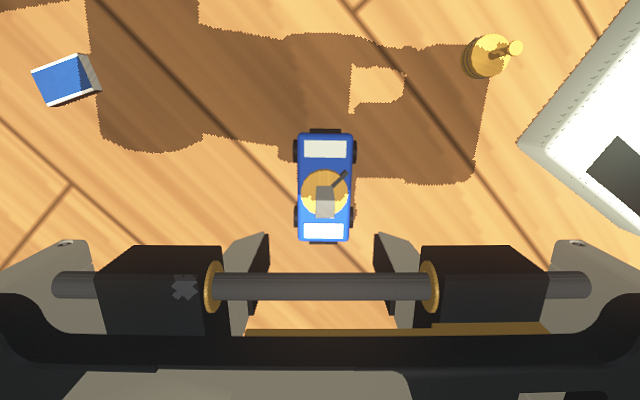

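The wrist view shows the cart square to the tool: end stripes at about (325,149) and (323,231), mast top near (325,203), open fingers either side.

```bash
python3 - <<'E'
from h import *
import pickle
c=pickle.load(open('w1.pkl','rb'))
f=c['frame'];h=cv2.cvtColor(f,cv2.COLOR_BGR2HSV)
k=((h[...,1]<60)&(h[...,2]>170)).astype('uint8');k[:, :290]=0;k[:,360:]=0;k[245:]=0;k[:125]=0
l,lab,st,ct=cv2.connectedComponentsWithStats(k);g=[t for s,t in zip(st,ct) if 200<s[4]<5000];print(g)
a,b=[onz(c,t,36) for t in sorted(g,key=lambda t:-t[1])[:2]]
print(a,b,(a+b)/2,np.degrees(np.arctan2(*(b-a)[1::-1])))
print('mast top near/far corners',onz(c,(317,186),92),onz(c,(333,186),92))
p=h[190:235,310:345]
E
```

```text
[array([324.81481481, 148.4021164 ]), array([323.36962751, 208.77363897]), array([323.47704918, 230.24918033])]
[ 455.48890582 -430.52853852   36.        ] [ 471.1995968  -413.01982503   36.        ] [ 463.34425131 -421.77418177   36.        ] 48.098149357755105
mast top near/far corners [ 492.77900317 -380.87806583   92.        ] [ 502.2588855  -389.51013757   92.        ]
```

```bash
python3 - <<'E'
from h import *
import pickle
c=pickle.load(open('w1.pkl','rb'))
a=onz(c,(323.5,230.2),36);b=onz(c,(324.8,148.4),36);m=(a+b)/2
print(a,b,m,np.degrees(np.arctan2(*(b-a)[1::-1])))
y=.832;d=m[:2]-[483,-394.8];print(d@[np.cos(y),np.sin(y)],d@[np.sin(y),-np.cos(y)])
# marker
cs=pickle.load(open('c0.pkl','rb'));S,D=cs['scene'],cs['side']
q=lambda u,v,x,y:(u/4.7+x-.4,v/4.7+y-.4)
t=np.radians(95.7);Y=np.array([np.cos(t),np.sin(t),0]);X=np.array([Y[1],-Y[0],0]);bar=np.array([610.7,-140.4,66]);H=bar+550*Y+[0,0,-32]
for n,P in(('tip',tri([S,D],[q(146,120,370,180),q(82,168,255,190)])),('block',tri([S,D],[q(73,155,370,180),q(96,98,255,190)])),('needle',tri([S,D],[q(132,142,370,180),q(107,235,255,190)]))):
    e=P-H;r=np.hypot(e@Y,e[2]);print(n,P,'x',e@X,'r',r,'ang',np.arctan2(e[2],-e@Y))
# intersect scene/side rays with plane x=const
E
```

```text
[ 455.54348652 -430.50374649   36.        ] [ 513.17730017 -368.72719976   36.        ] [ 484.36039334 -399.61547312   36.        ] 46.98697967093918
-2.643894360700318 4.248443721220573
tip [662.02063668 215.83252199  77.18640388] x 86.44781031611963 r 205.22148130211542 ang 0.21202299976020786
block [666.03219444 157.09198818  92.49610619] x 84.60543809517688 r 265.9865050846529 ang 0.2217338262789665
needle [646.85753276 226.30999611  34.43912856] x 72.40029940979964 r 188.69484388429348 ang 0.0023271910558424914
```

Scene, side and wrist measurements agree on the cart, and the marker reads about 0.215 rad at a radius of about 205 mm, as it should. Next I descend and grip the mast.

Request:
servo_tool:
  linear:
    - [-0.008,0.015,0.1]
    - [0,0,0.15]
    - [0,0,0.15]
    - [0,0,0.1]
    - [0,0,0.08]
    - [0,0,0]
    - [0,0,0]
    - [0,0,0]
  spin: [0,0,0,0,0,0,0,0]

```text
time: 3.2
tool_pos: [484.3, -398.2, 51.9]
tcp_rot: [3.14, 0.0, 0.832]
contact_force: [-0.4, 0.2, -0.4]
grip_width: 59.7
finger_force: 0.0
```

Request:
servo_tool:
  linear:
    - [0,0,0]
    - [0,0,0]
    - [0,0,0]
    - [0,0,0]
    - [0,0,0]
    - [0,0,0]
    - [0,0,0]
    - [0,0,0]
  spin: [0,0,0,0,0,0,0,0]
  hand: -1

```text
time: 4.2
tool_pos: [483.9, -397.8, 50.7]
tcp_rot: [3.141, 0.0, 0.832]
contact_force: [0.6, -0.8, -0.9]
grip_width: 16.1
finger_force: 30.0
```

Request:
servo_tool:
  linear:
    - [0,0,-0.15]
    - [0,0,-0.25]
    - [0,0,-0.2]
    - [0,0,0]
    - [0,0,0]
    - [0,0,0]
    - [0,0,0]
    - [0,0,0]
  spin: [0,0,0,-0.107,-0.107,-0.107,-0.107,-0.106]

```text
time: 5.2
tool_pos: [483.2, -397.0, 169.6]
tcp_rot: [-3.14, -0.002, 1.676]
contact_force: [0.1, -0.3, -4.0]
grip_width: 15.7
finger_force: 30.0
```

Request:
servo_tool:
  linear:
    - [0.24,0.095,0]
    - [0.24,0.095,0]
    - [0.24,0.095,0]
    - [0.24,0.095,0]
    - [0.24,0.095,0]
    - [0.24,0.095,0]
    - [0.24,0.095,0]
    - [0.24,0.095,0]
  spin: [0,0,0,0,0,0,0,0]

```text
time: 6.2
tool_pos: [596.2, 1.3, 169.8]
tcp_rot: [-3.139, -0.0, 1.671]
contact_force: [0.2, -1.0, -4.3]
grip_width: 15.8
finger_force: 30.0
```

```bash
python3 - <<'E'
from h import *
import pickle
o=monitor.get_obs();print(o['tool_pos'],o['tcp_rot'],o['grip_width'],o['contact_force'])
c=cap('wrist');S=cap('scene');pickle.dump((c,S),open('w2.pkl','wb'))
A=cv2.resize(S['frame'][135:285,245:455],(400,286),interpolation=cv2.INTER_CUBIC)
o=np.zeros((400,800,3),'uint8');o[:286,400:]=A;o[:250,:400]=cv2.resize(c['frame'],(400,250))
o=c['frame']; o=np.vstack([cv2.resize(c['frame'],(640,400)),cv2.copyMakeBorder(cv2.resize(S['frame'][150:300,240:440],(266,200)),0,0,0,374,cv2.BORDER_CONSTANT)])
cv2.imwrite('pics/w2.png',o)
E
```

```text
[596.24237226   1.30041677 169.8192917 ] [-3.13927510e+00 -3.50453267e-04  1.67071265e+00] 15.818156818944225 [ 0.17949671 -1.02302988 -4.25170626]
```

View pics/w2.png

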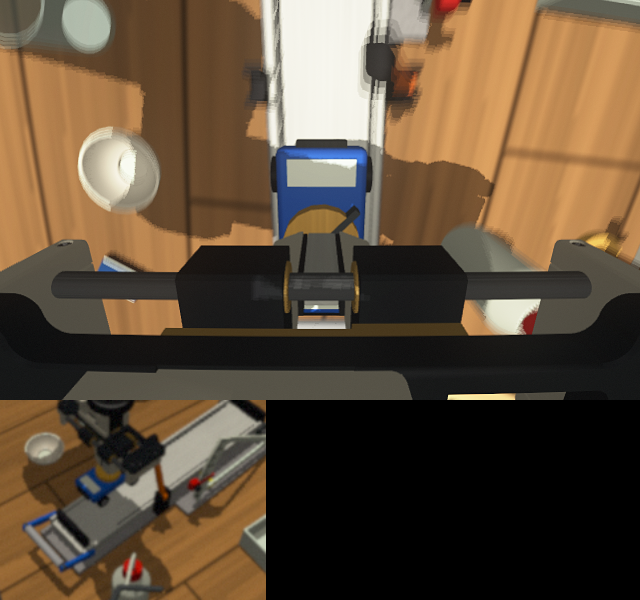

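The wrist view shows the track running up the image between about columns 275 and 385, with the cart body at 272–370 above it. I'll measure the lip edges exactly.

```bash
python3 - <<'E'
from h import *
import pickle
c,S=pickle.load(open('w2.pkl','rb'))
t=np.radians(95.7);Y=np.array([np.cos(t),np.sin(t),0]);X=np.array([Y[1],-Y[0],0]);B=np.array([595.8,8.9,44])
g=cv2.cvtColor(c['frame'],cv2.COLOR_BGR2GRAY)
for r in (8,50,110,130):
    print(r,g[r,258:300].tolist(),'|',g[r,360:400].tolist())
print(np.round(proj(c,[B+X*x+Y*y+[0,0,z] for y in (60,150,200) for x,z in((-50,8),(-44,8),(-44,0),(44,0),(44,8),(50,8))]).reshape(3,6,2),1).tolist())
E
```

```text
8 [147, 140, 143, 150, 172, 196, 221, 231, 238, 242, 243, 244, 234, 219, 185, 180, 135, 150, 169, 154, 88, 159, 208, 235, 245, 244, 243, 243, 243, 243, 242, 243, 243, 243, 243, 243, 243, 242, 243, 243, 244, 243] | [242, 242, 243, 243, 243, 243, 242, 243, 243, 244, 243, 229, 201, 157, 128, 160, 200, 202, 203, 222, 214, 220, 235, 241, 241, 240, 234, 219, 184, 144, 118, 133, 165, 182, 183, 184, 185, 185, 185, 183]
50 [83, 84, 83, 83, 107, 129, 153, 203, 225, 233, 241, 244, 244, 244, 232, 210, 182, 154, 119, 117, 105, 109, 162, 192, 226, 239, 243, 244, 244, 243, 243, 243, 243, 243, 243, 242, 243, 243, 243, 243, 243, 244] | [232, 203, 200, 180, 147, 151, 89, 53, 54, 54, 56, 55, 55, 55, 57, 58, 58, 57, 60, 61, 61, 59, 59, 60, 59, 58, 57, 55, 51, 51, 50, 65, 89, 90, 88, 87, 85, 96, 118, 117]
110 [140, 141, 140, 140, 140, 141, 139, 136, 139, 143, 166, 196, 216, 231, 235, 236, 234, 227, 200, 168, 138, 121, 113, 113, 147, 189, 219, 231, 238, 242, 241, 240, 240, 241, 240, 241, 242, 242, 242, 242, 242, 242] | [242, 242, 242, 242, 244, 245, 246, 239, 217, 174, 114, 155, 199, 213, 220, 220, 218, 228, 240, 242, 243, 237, 227, 196, 167, 104, 91, 87, 110, 131, 117, 91, 89, 87, 87, 87, 87, 88, 86, 86]
130 [148, 146, 145, 145, 146, 148, 149, 149, 151, 156, 174, 202, 226, 236, 242, 243, 244, 240, 223, 195, 181, 180, 148, 97, 105, 154, 197, 227, 239, 242, 241, 240, 240, 240, 240, 241, 242, 243, 242, 242, 242, 242] | [241, 241, 242, 243, 244, 245, 240, 221, 182, 122, 140, 196, 211, 211, 219, 218, 226, 240, 242, 242, 238, 221, 196, 154, 118, 123, 127, 141, 154, 157, 153, 154, 152, 151, 152, 150, 151, 153, 153, 151]
[[[265.1, 118.4], [271.9, 118.4], [273.3, 118.1], [369.6, 118.2], [371.0, 118.5], [377.7, 118.5]], [[260.0, 4.6], [267.3, 4.6], [269.0, 7.7], [374.2, 7.7], [375.8, 4.6], [383.2, 4.7]], [[257.0, -67.1], [264.7, -67.2], [266.5, -61.7], [376.9, -61.7], [378.7, -67.2], [386.4, -67.1]]]
```

Request:
servo_tool:
  linear:
    - [-0.015,0.015,0]
    - [0,0,0.1]
    - [0,0,0.1]
    - [0,0,0.08]
    - [0,0,0.05]
    - [0,0,0.03]
    - [0,0,0.01]
    - [0,0,0]
  spin: [-0.006,0,0,0,0,0,0,0]

```text
time: 7.3
tool_pos: [600.3, -3.1, 97.1]
tcp_rot: [3.141, 0.0, 1.68]
contact_force: [0.0, 0.7, -4.5]
grip_width: 16.0
finger_force: 30.0
```

```bash
python3 - <<'E'
from h import *
import pickle
o=monitor.get_obs();print(o['tool_pos'],o['tcp_rot'],o['contact_force'])
c,S,D=cap('wrist'),cap('scene'),cap('side');pickle.dump((c,S,D),open('w3.pkl','wb'))
o=np.vstack([cv2.resize(c['frame'][:260,180:460],(420,390)),np.zeros((130,420,3),'uint8')])
r=np.vstack([cv2.resize(S['frame'][190:290,240:380],(364,260),interpolation=cv2.INTER_CUBIC),cv2.resize(D['frame'][150:250,250:390],(364,260),interpolation=cv2.INTER_CUBIC)])
cv2.imwrite('pics/w3.png',np.hstack([o,r]))
E
```

```text
[600.29744566  -3.13534002  97.08167637] [3.14094407e+00 2.94470024e-04 1.68025404e+00] [ 0.04537776  0.71350063 -4.548513  ]
```

View pics/w3.png

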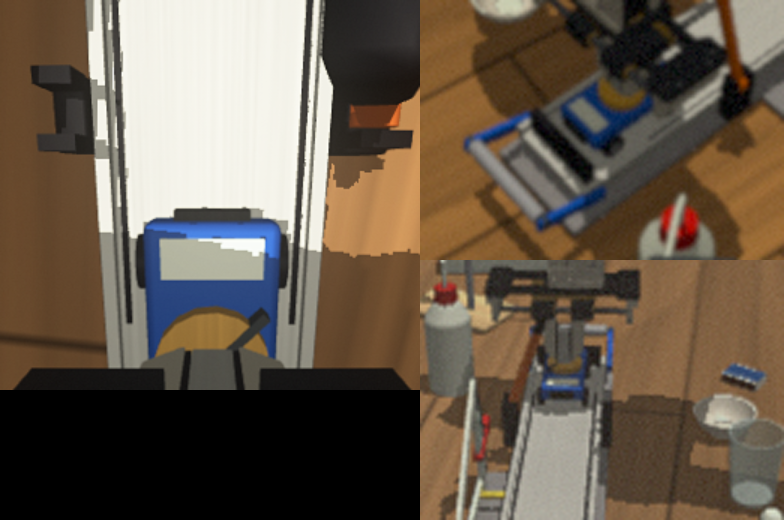

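The cart sits centred between the lips (wheels 137–290 in the crop, lip lines 128 and 293) and parallel to them, still hanging about 1 mm up. I'll lower it, release and rise.

Request:
servo_tool:
  linear:
    - [0,0,0.004]
    - [0,0,0.004]
    - [0,0,0]
    - [0,0,0]
    - [0,0,0]
    - [0,0,0]
    - [0,0,0]
    - [0,0,0]
  spin: [0,0,0,0,0,0,0,0]

```text
time: 8.45
tool_pos: [600.1, -3.2, 95.1]
tcp_rot: [3.142, 0.0, 1.68]
contact_force: [0.4, 0.4, -4.7]
grip_width: 16.0
finger_force: 30.0
```

Request:
servo_tool:
  linear:
    - [0,0,0]
    - [0,0,0]
    - [0,0,0]
    - [0,0,0]
    - [0,0,-0.1]
    - [0,0,-0.3]
    - [0,0,-0.3]
    - [0,0,0]
  spin: [0,0,0,0,0,0,0,0]
  hand: 0

```text
time: 9.45
tool_pos: [602.5, -3.4, 240.9]
tcp_rot: [3.131, 0.003, 1.68]
contact_force: [0.2, -0.2, 0.7]
grip_width: 46.1
finger_force: 0.0
```

```bash
python3 - <<'E'
from h import *
import pickle
c,S,D=cap('wrist'),cap('scene'),cap('side');pickle.dump((c,S,D),open('w4.pkl','wb'))
o=np.vstack([cv2.resize(c['frame'],(480,300)),np.zeros((220,480,3),'uint8')])
r=np.vstack([cv2.resize(S['frame'][170:290,240:388],(320,260),interpolation=cv2.INTER_CUBIC),cv2.resize(D['frame'][140:240,240:363],(320,260),interpolation=cv2.INTER_CUBIC)])
cv2.imwrite('pics/w4.png',np.hstack([o,r]))
E
```

```text
(no output)
```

View pics/w4.png

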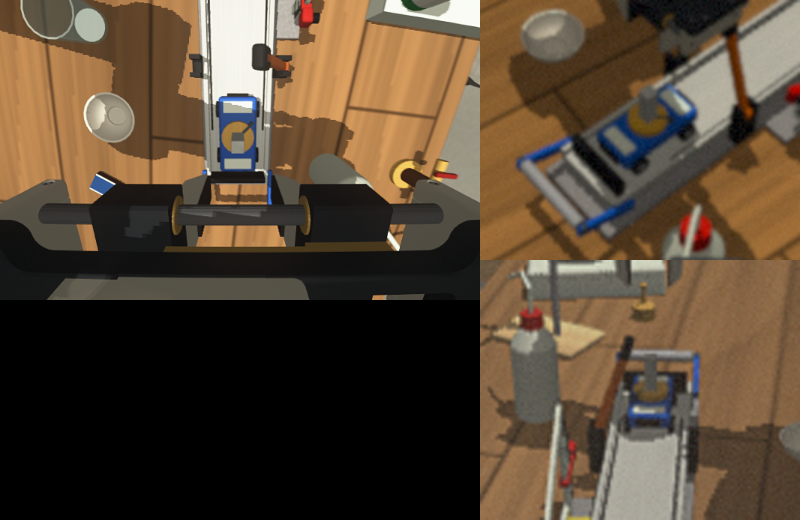

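The picture shows the cart standing on its wheels inside the lips, just ahead of the buffer, and the gripper clear. I checked the retort clamp's height offline before moving near it, and now plan the gate push.

```bash
python3 - <<'E'
from h import *
import pickle
c,S,D=pickle.load(open('w4.pkl','rb'))
print('clampboss',tri([S,D],[(241,315),(265,101)]),'jaw',tri([S,D],[(325,303),(229,110)]))
b1=lambda u,v:(u/3.8+244.6,v/3.8+134.6);b2=lambda u,v:(u/3.7+239.6,v/3.7+139.6)
w=lambda u,v:(u/.75,v/.75)
for n,s,d,ww in(('pad',b1(417,178),b2(210,125),w(262,57)),):
    print(n,tri([S,D],[s,d]),tri([S,D,c],[s,d,ww]))
for g in (1.45,1.2,1.0,.8,.6,.4,.2,.05,-.04): print(g,np.round([80-112*np.cos(g)+6*np.sin(g),74+112*np.sin(g)+6*np.cos(g)],1))
E
```

```text
clampboss [ 801.6054703  -296.7008133   295.05530227] jaw [ 880.4407958  -166.60777824  301.46688637]
pad [607.4166509   95.95557288 193.17589535] [608.84520383  94.84612881 193.54371374]
1.45 [ 72.5 185.9]
1.2 [ 45.  180.6]
1.0 [ 24.5 171.5]
0.8 [  6.3 158.5]
0.6 [ -9.  142.2]
0.4 [-20.8 123.1]
0.2 [-28.6 102.1]
0.05 [-31.6  85.6]
-0.04 [-32.2  75.5]
```

Request:
servo_tool:
  linear:
    - [0,0,0]
    - [0,0,0]
    - [0.12,0,0]
    - [0.24,0,0]
    - [0.125,0,0]
    - [0,0.12,0]
    - [0,0.24,0]
    - [0,0,0]
  spin: [0,0,0,0,0,0,0,0]
  hand: -1

```text
time: 10.6
tool_pos: [662.6, 101.2, 232.3]
tcp_rot: [-3.139, -0.0, 1.68]
contact_force: [-0.9, 0.1, -0.3]
grip_width: 0.3
finger_force: 0.0
```

Request:
servo_tool:
  linear:
    - [0,0,0.12]
    - [0,0,0.115]
    - [0,0,0]
    - [0,-0.07,0.013]
    - [0,-0.07,0.013]
    - [0,-0.05,0.022]
    - [0,-0.05,0.023]
    - [0,0,0]
  spin: [0,0,0,0,0,0,0,0]

```text
time: 11.6
tool_pos: [612.9, 95.9, 175.1]
tcp_rot: [3.141, 0.0, 1.68]
contact_force: [-0.3, -1.0, 1.4]
grip_width: 0.4
finger_force: 0.0
```

Request:
servo_tool:
  linear:
    - [0,-0.09,0.065]
    - [0,-0.077,0.082]
    - [0,-0.059,0.095]
    - [0,-0.02,0.053]
    - [0,-0.02,0.053]
    - [0,-0.015,0.082]
    - [0,-0.003,0.03]
    - [0,0,0]
  spin: [0,0,0,0,0,0,0,0]

```text
time: 12.6
tool_pos: [557.1, 89.7, 81.8]
tcp_rot: [-3.141, 0.0, 1.68]
contact_force: [-0.1, 0.4, -0.5]
grip_width: 0.6
finger_force: 0.0
```

```bash
python3 - <<'E'
from h import *
import pickle
o=monitor.get_obs();print(o['tool_pos'],o['tcp_rot'],o['contact_force'])
c,S,D=cap('wrist'),cap('scene'),cap('side');pickle.dump((c,S,D),open('w5.pkl','wb'))
for n,c in(('S',S),('D',D)):
    f=c['frame'];h=cv2.cvtColor(f,cv2.COLOR_BGR2HSV);k=((h[...,0]>4)&(h[...,0]<13)&(h[...,1]>190)&(h[...,2]>60)).astype('uint8')
    l,_,st,ct=cv2.connectedComponentsWithStats(k);print(n,[np.r_[s,t].round(1).tolist() for s,t in zip(st,ct) if 12<s[4]<5000])
t=np.radians(96);Y=np.array([np.cos(t),np.sin(t),0]);X=np.array([Y[1],-Y[0],0]);B=np.array([600.2,-3.2,44])+12*Y
for n,c in(('S',S),('D',D)): print(n,proj(c,[B+x*X+85*Y+[0,0,30] for x in(61,-65)]).round(1).tolist())
E
```

```text
[557.10762578  89.69214697  81.77995726] [-3.14137961e+00  6.31912449e-05  1.68001085e+00] [-0.14252351  0.44121865 -0.51323809]
S [[391.0, 329.0, 13.0, 15.0, 29.0, 397.3, 336.1], [369.0, 345.0, 11.0, 14.0, 30.0, 373.2, 350.6]]
D []
S [[361.8, 222.5], [328.7, 193.1]]
D [[283.4, 206.7], [322.9, 207.6]]
```

Request:
servo_tool:
  linear:
    - [0,0,0.01]
    - [0,0,0.01]
    - [0,0,0]
    - [0,0,0]
    - [0,0,0]
    - [0,0,0]
    - [0,0,0]
    - [0,0,0]
  spin: [0,0,0,0,0,0,0,0]

```text
time: 13.75
tool_pos: [557.5, 89.7, 79.8]
tcp_rot: [3.139, 0.0, 1.68]
contact_force: [-3.1, -0.1, 11.6]
grip_width: 0.4
finger_force: 6.2
```

The gate is on its stop: 11.6 N at z = 79.8, where 80 is expected. Next I rise, go over the bar and turn.

Request:
servo_tool:
  linear:
    - [0,0,-0.2]
    - [0,0,-0.3]
    - [0,0,-0.3]
    - [-0.235,0.031,0]
    - [-0.235,0.031,0]
    - [-0.235,0.031,0]
    - [-0.235,0.031,0]
    - [-0.235,0.031,0]
  spin: [0,0,0,0,0,0,0,0]

```text
time: 14.75
tool_pos: [613.5, -142.0, 238.0]
tcp_rot: [3.141, 0.0, 1.68]
contact_force: [0.3, 0.5, 0.7]
grip_width: 0.5
finger_force: 0.0
```

Request:
servo_tool:
  linear:
    - [0,0,0]
    - [0,0,0]
    - [0,0,0]
    - [0,0,0]
    - [0,0,0]
    - [0,0,0]
    - [0,0,0]
    - [0,0,0]
  spin: [0.111,0.111,0.111,0.111,0.111,0.111,0.111,0.111]
  hand: -0.13

```text
time: 15.75
tool_pos: [613.3, -140.5, 237.9]
tcp_rot: [3.142, 0.0, 0.28]
contact_force: [0.2, -0.3, -0.7]
grip_width: 39.6
finger_force: 0.0
```

Request:
servo_tool:
  linear:
    - [0,0,0]
    - [0,0,0.2]
    - [0,0,0.2]
    - [0,0,0.1]
    - [0,0,0]
    - [0,0,0]
    - [0,0,0]
    - [0,0,0]
  spin: [0.112,0,0,0,0,0,0,0]

```text
time: 16.75
tool_pos: [613.7, -140.6, 138.9]
tcp_rot: [3.141, -0.001, 0.109]
contact_force: [0.1, 0.2, -0.2]
grip_width: 40.2
finger_force: 0.0
```

```bash
python3 - <<'E'
from h import *
import pickle
o=monitor.get_obs();print(o['tool_pos'],o['tcp_rot'],o['contact_force'],o['grip_width'])
c,S,D=cap('wrist'),cap('scene'),cap('side');pickle.dump((c,S,D),open('w6.pkl','wb'))
o=np.vstack([cv2.resize(c['frame'],(480,300)),np.zeros((220,480,3),'uint8')])
o[300:520,:440]=cv2.resize(D['frame'][150:240,230:410],(440,220))
r=np.vstack([cv2.resize(S['frame'][170:290,240:388],(320,260),interpolation=cv2.INTER_CUBIC),cv2.resize(D['frame'][140:240,240:363],(320,260),interpolation=cv2.INTER_CUBIC)])
cv2.imwrite('pics/w6.png',np.hstack([o,r]))
E
```

```text
[ 613.70313889 -140.63556823  138.87152   ] [ 3.14079087e+00 -1.43777626e-03  1.09332946e-01] [ 0.14969229  0.18776929 -0.24379406] 40.2142489804797
```

View pics/w6.png

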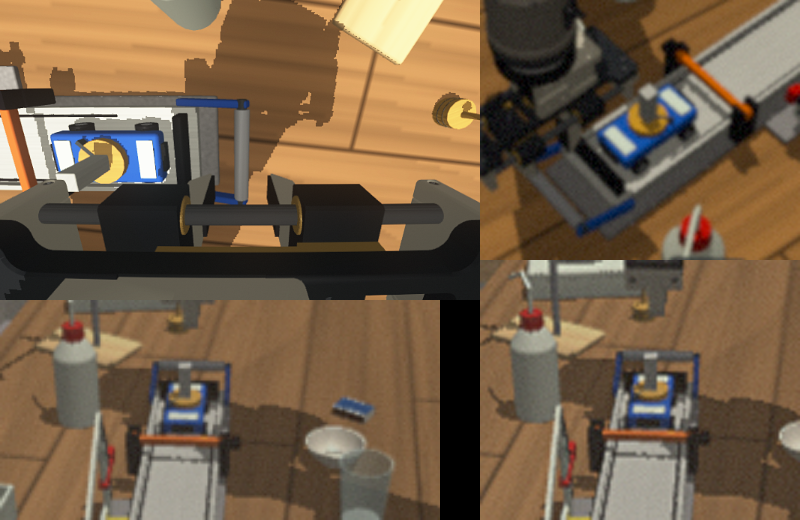

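The gate is shut across the track with the cart behind it. In the wrist crop the bar at column 242 runs midway between the fingers (208 and 275). I'll check its position numerically.

```bash
python3 - <<'E'
from h import *
import pickle
c,S,D=pickle.load(open('w6.pkl','rb'))
a=onz(c,(242/.75,106/.75),66);b=onz(c,(240/.75,199/.75),66);m=(a+b)/2;print(a,b,m,np.linalg.norm(a-b))
y=.109;d=(m-[613.6,-140.6,66])[:2];print(d@[np.cos(y),np.sin(y)],d@[np.sin(y),-np.cos(y)])
def col(c,lo,hi,box):
    h=cv2.cvtColor(c['frame'],cv2.COLOR_BGR2HSV);k=np.zeros(h.shape[:2],bool);x0,y0,x1,y1=box
    k[y0:y1,x0:x1]=((h[...,0]>=lo)&(h[...,0]<=hi)&(h[...,1]>120)&(h[...,2]>70))[y0:y1,x0:x1];return np.argwhere(k)[:,::-1]
print('yS',col(S,20,36,(380,195,420,225)).tolist());print('yD',col(D,20,36,(265,225,290,250)).tolist())
E
```

```text
[ 667.03831561 -137.11497292   66.        ] [ 562.12408563 -146.55284823   66.        ] [ 614.58120062 -141.83391057   66.        ] 105.33788085347399
0.8411474830425936 1.333326995993292
yS [[398, 208], [397, 209], [398, 209], [399, 209], [396, 210], [397, 210], [398, 210]]
yD [[274, 239], [275, 239], [276, 239], [277, 239], [278, 239], [279, 239], [280, 239], [281, 239], [282, 239], [273, 240], [274, 240], [275, 240], [276, 240], [277, 240], [278, 240], [279, 240], [280, 240], [281, 240], [282, 240], [281, 241]]
```

Request:
servo_tool:
  linear:
    - [0,0.005,0.1]
    - [0,0,0.15]
    - [0,0,0.12]
    - [0,0,0.07]
    - [0,0,0.025]
    - [0,0,0]
    - [0,0,0]
    - [0,0,0]
  spin: [0,0,0,0,0,0,0,0]

```text
time: 17.9
tool_pos: [613.9, -141.7, 45.7]
tcp_rot: [3.141, -0.001, 0.109]
contact_force: [-0.5, -0.4, -0.3]
grip_width: 39.9
finger_force: 0.0
```

Request:
servo_tool:
  linear:
    - [0,0,0]
    - [0,0,0]
    - [0,0,0]
    - [0,0,0]
    - [0,0,0]
    - [0,0,0]
    - [0,0,0]
    - [0,0,0]
  spin: [0,0,0,0,0,0,0,0]
  hand: -1

```text
time: 18.9
tool_pos: [613.4, -141.5, 44.9]
tcp_rot: [3.142, -0.0, 0.109]
contact_force: [-0.1, 0.7, 0.7]
grip_width: 15.0
finger_force: 30.0
```

Request:
servo_tool:
  linear:
    - [0,-0.005,-0.068]
    - [0,-0.0065,-0.068]
    - [0,-0.0085,-0.068]
    - [0,-0.01,-0.068]
    - [0,-0.0115,-0.068]
    - [0,-0.0135,-0.067]
    - [0,-0.015,-0.067]
    - [0,0,0]
  spin: [0,0,0,0,0,0,0,0]

```text
time: 19.9
tool_pos: [611.9, -127.4, 140.9]
tcp_rot: [3.141, -0.001, 0.11]
contact_force: [2.7, -0.9, -8.2]
grip_width: 15.2
finger_force: 30.0
```

```bash
cat > m.py <<'E'
from h import *
import pickle,sys
o=monitor.get_obs();p=np.mean([monitor.get_obs()['tool_pos'] for _ in range(5)],0);print(p,o['contact_force'],o['grip_width'],o['finger_force'])
S,D=cap('scene'),cap('side');pickle.dump((S,D),open(sys.argv[1],'wb'))
t=np.radians(96);Y=np.array([np.cos(t),np.sin(t),0]);X=np.array([Y[1],-Y[0],0]);bar=np.array([613.4,-141.5,66]);H=bar+550*Y+[0,0,-32]
bz=66+p[2]-44.9;print('theta by height',np.arcsin((bz-34)/550.9)-.0581)
def col(c,lo,hi,box,s=120,v=60):
    h=cv2.cvtColor(c['frame'],cv2.COLOR_BGR2HSV);k=np.zeros(h.shape[:2],bool);x0,y0,x1,y1=box
    q=(h[...,0]>=lo)&(h[...,0]<=hi) if lo<hi else (h[...,0]>=lo)|(h[...,0]<=hi)
    k[y0:y1,x0:x1]=(q&(h[...,1]>s)&(h[...,2]>v))[y0:y1,x0:x1];return np.argwhere(k)[:,::-1]
def plane(c,uv,x):
    o,d=ray(c,uv);q=o+d*((x-(o-H)@X)/(d@X))-H;return np.hypot(q@Y,q[2]).round(1),np.arctan2(q[2],-q@Y).round(4)
for n,c,by,br in(('S',S,(375,170,425,225),(375,190,415,225)),('D',D,(255,190,300,250),(262,200,290,235))):
    ye=col(c,20,36,by);re=col(c,172,8,br,140)
    if len(ye):print(n,'yellow',len(ye),ye.min(0),ye.max(0),ye.mean(0).round(1),plane(c,ye.mean(0),72))
    # red bar axis: split by radius on plane x=86
    q=np.array([plane(c,u,86) for u in re.astype(float)]);
    for a,b in((195,215),(215,235),(235,255),(255,275)):
        s=(q[:,0]>=a)&(q[:,0]<b)
        if s.any():print(n,'red r',a,b,s.sum(),q[s].mean(0).round(4))
E
python3 m.py m1.pkl
```

```text
[ 611.92371127 -127.37469989  140.92772386] [ 2.68592533 -0.86660752 -8.1880725 ] 15.195068577926175 29.998983442783356
theta by height 0.176441839158117
S yellow 32 [392 195] [405 205] [400.  201.1] (np.float64(181.2), np.float64(0.1518))
S red r 195 215 6 [2.079833e+02 1.804000e-01]
S red r 215 235 11 [2.255e+02 1.822e-01]
S red r 235 255 12 [2.465083e+02 1.964000e-01]
S red r 255 275 35 [2.6518e+02 2.2350e-01]
D yellow 46 [270 227] [281 233] [274.6 230.6] (np.float64(182.3), np.float64(0.2302))
D red r 195 215 2 [202.25     0.2512]
D red r 215 235 1 [2.224e+02 1.447e-01]
D red r 235 255 4 [2.39e+02 9.20e-02]
D red r 255 275 8 [2.624125e+02 8.970000e-02]
```

```bash
cat > d.py <<'E'
from h import *
import pickle,sys
S,D=pickle.load(open(sys.argv[1],'rb'))
for n,c,(x0,y0,x1,y1) in(('S',S,(376,186,414,222)),('D',D,(262,200,290,240))):
    h=cv2.cvtColor(c['frame'],cv2.COLOR_BGR2HSV)[y0:y1,x0:x1];H_,s,v=h[...,0].astype(int),h[...,1],h[...,2]
    o=np.full(H_.shape,'.');o[(s>110)&(v>50)&(H_>=19)&(H_<=36)]='Y';o[((H_<9)|(H_>170))&(s>120)&(v>50)]='R'
    o[(s<60)&(v>140)]='w'
    print(n,x0,y0);[print(y0+i,''.join(r)) for i,r in enumerate(o)]
E
python3 d.py m1.pkl
```

```text
S 376 186
186 wwwwwwwwwwwwwwwwwwwwwwww..............
187 wwwwwwwwwwwwwwwwwwwwwwww..............
188 wwwwwwwwwwwwwwwwwwwwwwww..............
189 wwwwwwwwwwwwwwwwwwwwww................
190 wwwwwwwwwwwwwwwwwwww..................
191 wwwwwwwwwwwwwwwwww....................
192 wwwwwwwwwwwwwwww......................
193 wwwwwwwwwwwwwww.......................
194 wwwwwwwwwwwww.........................
195 wwwwwwwwwww......YY...................
196 wwwwwwwww.......YYY...................
197 wwwwwwww........YY....................
198 wwwwww................................
199 wwww.................................w
200 ww.......................YY.........ww
201 ........................YYYYY.....wwww
202 ........................YYYYYY...wwww.
203 .......................YYYYYYY..wwww..
204 ........................YYYYY..wwww...
205 .........................YY..wwww.....
206 ......................RR....wwww......
207 ....................RRRR...wwww.......
208 .........RRR.......RRR....www.........
209 ........RRRRR....RRRR....www..........
210 ......RRRRRRRRRRRRR...................
211 ......RRRRR
[... 1087 characters left out ...]
..ww..w
219 .....ww.....RR........www..w
220 .....ww.....RR........ww...w
221 ....www.....R.........www..w
222 ....www.....R.........www.ww
223 ....ww.....RR.Y.......www.ww
224 ....ww..R..RR.........ww..ww
225 ....ww...RRRR....Y...www..ww
226 ....ww..R..R.........ww...ww
227 ....ww...YYY.........www..ww
228 ....ww...YY..........ww...ww
229 ....ww..YYY.......Y..www..ww
230 ....ww..YYYYYYYYYYYY.www.www
231 ....ww..YYYYYYYYYYYY.ww..www
232 ...www..YYYYYYYYYYYYwww..www
233 ...www..YY..........ww...www
234 ...ww...Y..w........www..www
235 ...ww.....ww........www..www
236 ...ww.....ww........www..www
237 ...ww.....w.........www.wwww
238 ...ww..............www..wwww
239 ...ww..............ww...wwww
```

```bash
cat > a.py <<'E'
from h import *
import pickle
t=np.radians(96);Y=np.array([np.cos(t),np.sin(t),0]);X=np.array([Y[1],-Y[0],0]);H=np.array([613.4,-141.5,34])+550*Y
def rep(S,D,n,s,d):
    P=tri([S,D],[s,d]);e=P-H;res=np.abs(proj(S,P)[0]-s).max();print(n,'x %.1f r %.1f ang %.4f res %.2f'%(e@X,np.hypot(e@Y,e[2]),np.arctan2(e[2],-e@Y),res))
E
python3 - <<'E'
from a import *
S,D=pickle.load(open('m1.pkl','rb'))
rep(S,D,'mark tip',(398.5,206.2),(273,224.5))
rep(S,D,'mark mid',(393.5,209.6),(274,217.5))
rep(S,D,'block',(385.5,213),(275,211))
rep(S,D,'needle ptr c',(402.3,202.6),(271,230.5))
rep(S,D,'needle ptr tip',(399.5,203.3),(272,227.2))
rep(S,D,'needle root',(393,196),(281,231))
# where radial pts at x=86/80 project
for x in(80,86):
  for th in(.176,.2,.22):
    print(x,th,[proj(S,[H+x*X-r*np.cos(th)*Y+[0,0,r*np.sin(th)]])[0].round(1).tolist()+proj(D,[H+x*X-r*np.cos(th)*Y+[0,0,r*np.sin(th)]])[0].round(1).tolist() for r in(190,206,235,265)])
E
```

```text
mark tip x 83.9 r 210.1 ang 0.2015 res 1.15
mark mid x 85.2 r 235.6 ang 0.2159 res 1.66
block x 84.0 r 264.0 ang 0.2171 res 1.13
needle ptr c x 83.5 r 188.3 ang 0.1953 res 0.06
needle ptr tip x 82.1 r 199.6 ang 0.2064 res 0.00
needle root x 53.1 r 189.4 ang 0.1877 res 0.53
80 0.176 [[400.6, 203.1, 272.4, 231.0], [396.7, 205.4, 273.1, 227.2], [389.5, 209.8, 274.3, 220.4], [381.9, 214.4, 275.5, 213.7]]
80 0.2 [[401.1, 201.8, 272.3, 229.9], [397.2, 204.1, 273.0, 226.0], [390.1, 208.3, 274.2, 219.1], [382.5, 212.7, 275.4, 212.2]]
80 0.22 [[401.5, 200.8, 272.2, 229.0], [397.7, 203.0, 272.9, 225.0], [390.6, 207.0, 274.1, 218.0], [383.1, 211.2, 275.3, 211.0]]
86 0.176 [[402.3, 204.4, 270.4, 230.9], [398.4, 206.8, 271.1, 227.1], [391.2, 211.2, 272.4, 220.4], [383.5, 215.9, 273.6, 213.7]]
86 0.2 [[402.8, 203.2, 270.3, 229.8], [398.9, 205.5, 271.0, 225.9], [391.8, 209.7, 272.2, 219.0], [384.2, 214.2, 273.4, 212.2]]
86 0.22 [[403.2, 202.2, 270.2, 228.9], [399.4, 204.3, 270.9, 224.9], [392.3, 208.4, 272.1, 217.9], [384.8, 212.7, 273.3, 210.9]]
```

```bash
cat > f.py <<'E'
from a import *
import sys
def avg(n,k=8):
    c=cap(n);c['frame']=np.mean([c['frame']]+[cap(n)['frame'] for _ in range(k-1)],0);return c
if __name__=='__main__':
    S,D=avg('scene'),avg('side');pickle.dump((S,D),open(sys.argv[1],'wb'))
    for n,c,(x0,y0,x1,y1) in(('S',S,(382,194,410,216)),('D',D,(266,207,286,237))):
        f=c['frame'][y0:y1,x0:x1];b,g,r=f[...,0],f[...,1],f[...,2]
        print(n,'red',x0);[print(y0+i,' '.join('%3d'%v for v in row)) for i,row in enumerate(np.maximum(r-np.maximum(g,b),0)) ]
        print(n,'yel');[print(y0+i,' '.join('%3d'%v for v in row)) for i,row in enumerate(np.maximum(np.minimum(r,g)-b,0))]
E
python3 f.py f1.pkl
```

```text
S red 382
194   4   4   4   4   3   4   4   3   2   1   2   3   3   1   0   0   0   0   0   0   0   0   0   2   3   3   3   2
195   3   3   3   2   3   3   1   1   1   3   6   8   7   3   0   0   0   0   0   0   0   0   1   3   3   2   3   3
196   3   3   3   2   3   2   1   1   1   4   9  13   9   3   0   0   0   0   0   0   1   1   2   3   3   2   2   1
197   3   3   3   2   1   1   1   1   2   3   9  11   6   2   0   0   0   0   0   0   0   2   3   2   2   2   2   3
198   3   2   0   1   0   1   2   2   2   3   6   6   3   0   0   0   0   0   0   0   1   2   3   2   3   3   3   3
199   2   1   1   1   1   1   1   2   2   2   2   1   0   0   0   0   0   0   1   1   2   2   3   2   3   3   2   2
200   1   0   1   3   1   2   2   2   3   2   2   1   0   0   0   0   0   0   1   5   6   5   4   3   3   3   3   4
201   0   1   1   2   3   2   3   1   3   2   0   0   0   0   0   0   0   0   6  11  11   9   8   5   4   4   3   1
202   2   2   1   1   2   4   3   3   2   2   1   0   0   0   0   0   0   4  11  14  13  12  12   9   4   2   1   0
203   2   3   3   3   3   3   2   2   2   1   
[... 8375 characters left out ...]
  20  14  15  13  10  11  10
229  18  11  21  28  52 106 105  49  25  26  40  43  40  33  26  25  16  10  10   9
230  18  11  21  29  64 110 114  87  78  78  84  85  82  69  70  70  36  11  10   9
231  18  12  22  34  89 116 110 106 106 105 106 107 106 107 109 109  48  12   9   7
232  18  12  20  31  82 101  78  69  70  71  69  70  69  71  75  80  31  11   9   8
233  19  11  12  15  37  40  19  19  24  22  20  19  19  18  24  25  15  12   9   5
234  18  13  12  17  20  13   7   7   5   3   2   1   2   1   2   3   9  10   9   6
235  17  12  13  17  16  11  11  13   9   7   4   4   5   4   2   5   9  10   9   4
236  16  12  13  17  15  10  14  13  11   8   4   6   5   4   3   7  10  10  10   4
```

Request:
servo_tool:
  linear:
    - [0,-0.003,-0.013]
    - [0,-0.003,-0.013]
    - [0,-0.003,-0.013]
    - [0,-0.004,-0.014]
    - [0,0,0]
    - [0,0,0]
    - [0,0,0]
    - [0,0,0]
  spin: [0,0,0,0,0,0,0,0]

```text
time: 21.8
tool_pos: [611.7, -125.1, 150.3]
tcp_rot: [3.141, -0.0, 0.109]
contact_force: [3.9, -1.6, -7.2]
grip_width: 15.1
finger_force: 30.0
```

```bash
python3 m.py m2.pkl | head -2; python3 f.py f2.pkl | awk '/^S|^D/{h=$0; print; next} (h~/^S/ && $1>=197 && $1<=211)||(h~/^D/ && $1>=217 && $1<=234)'
```

```text
[ 611.65000738 -125.06799853  150.2569575 ] [ 3.86588401 -1.55817236 -7.19957777] 15.077154706696643 29.998227059841156
theta by height 0.1938903316842805
S red 382
197   3   2   1   1   1   0   1   1   1   3   4   6   3   0   0   0   0   0   0   0   0   1   3   2   3   2   3   2
198   1   2   1   1   1   1   1   1   2   2   3   1   1   0   0   0   0   0   0   1   2   3   3   2   3   3   3   2
199   0   1   1   1   2   2   1   4   3   3   2   0   0   0   0   0   0   0   1   7   8   6   3   2   3   3   2   2
200   0   1   1   2   2   2   2   2   2   2   1   0   0   0   0   0   0   0   4  12  13  11  10   6   3   2   2   1
201   1   2   2   2   1   2   3   3   2   1   1   0   0   0   0   0   0   0   6  13  15  14  13  10   6   3   2   1
202   2   3   2   2   3   2   3   3   2   1   0   0   0   0   0   0   0   4  10  14  13  12  11  10   6   3   0   0
203   2   3   2   3   3   2   3   2   1   1   0   0   0   0   0   0   5  15  20  19  16  11   9   7   4   0   0   0
204   3   3   2   3   2   3   3   2   3   0   0   0   0   0   0   2  13  35  39  27  15  11   6   2   0   0   0   0
205   3
[... 4890 characters left out ...]
  14  17  17  13  11  10  10
227  18  13  17  28  41 106 102  38   2   6  12  12  15  14  15  15  13  10  10  10
228  18  13  21  28  51 107 100  43  19  25  28  28  29  24  24  25  16   9  10   9
229  18  12  20  30  76 110 105  82  77  76  75  73  73  68  69  69  29  12   9   9
230  18  12  20  34  94 118 110 104 105 107 106 109 111 111 112 107  38  12   8   8
231  18  11  23  36  96 107  81  71  71  69  72  82  85  88  89  83  30  12  10   7
232  17  12  22  28  51  56  32  24  24  19  19  20  19  27  32  27  17  12   9   6
233  19  12  13  16  24  22  12   7   6   4   2   2   1   0   0   2   9  11  10   5
234  18  13  12  14  16  11   9   9   7   6   3   4   4   2   2   5  11  12  11   5
```

```bash
python3 - <<'E'
from a import *
S,D=pickle.load(open('f2.pkl','rb'))
pt=lambda x,r,th:H+x*X-r*np.cos(th)*Y+[0,0,r*np.sin(th)]
for c,n in((S,'S'),(D,'D')):
  for x in(80,86):print(n,x,[(r,th,proj(c,pt(x,r,th))[0].round(1).tolist()) for r in(212,248) for th in(0,.2,.611)])
for n,c,(x0,y0,x1,y1) in(('S',S,(392,172,424,200)),('D',D,(258,190,282,226))):
    g=c['frame'][y0:y1,x0:x1].mean(2);print(n,x0);[print(y0+i,' '.join('%3d'%v for v in row)) for i,row in enumerate(g)]
E
```

```text
S 80 [(212, 0, [392.3, 215.5]), (212, 0.2, [395.8, 204.9]), (212, 0.611, [409.9, 178.3]), (248, 0, [383.0, 222.5]), (248, 0.2, [386.8, 210.2]), (248, 0.611, [403.3, 178.5])]
S 86 [(212, 0, [393.9, 216.9]), (212, 0.2, [397.5, 206.3]), (212, 0.611, [411.7, 179.7]), (248, 0, [384.6, 223.9]), (248, 0.2, [388.5, 211.6]), (248, 0.611, [405.2, 179.9])]
D 80 [(212, 0, [274.2, 235.4]), (212, 0.2, [273.3, 224.5]), (212, 0.611, [270.1, 207.5]), (248, 0, [275.8, 228.7]), (248, 0.2, [274.7, 216.1]), (248, 0.611, [271.1, 195.8])]
D 86 [(212, 0, [272.2, 235.3]), (212, 0.2, [271.2, 224.5]), (212, 0.611, [267.9, 207.4]), (248, 0, [273.8, 228.6]), (248, 0.2, [272.7, 216.0]), (248, 0.611, [269.0, 195.8])]
S 392
172 168 168 168 169 168 167 167 166 165 165 164 164 164 164 164 164 164 164 166 167 165 166 165 166 167 165 165 164 160 153 141 140
173 167 168 168 166 166 166 165 166 166 165 165 163 164 164 164 165 165 166 166 166 166 165 165 165 166 164 159 152 141 137 145 147
174 167 168 167 167 167 167 166 166 165 166 165 165 165 165 165 165 166 166 165 164 166 164 165 163 160 159 146 138 145 147 143 125
17
[... 6203 characters left out ...]

219 105 105 106 104 104 108 109 109 134 186 155 109  95  87  87  98  93  77 100 104 103  98  82  68
220 108 107 103 105 107 111 110 111 146 187 142 105  97  88  93  94  90  83 101 103  99 100  94  72
221 108 104 104 105 108 111 112 109 152 187 141 106  94  88  92  92  86  89 102 103  98 101  76  64
222 104 105 103 105 109 112 110 111 164 192 138 107  94  88  89  80  79  82  94  94  92  93  72  65
223 105 104 106 109 112 113 109 109 163 191 128 104  83  77  85  87  73  59  63  64  65  67  63  62
224 103 102 106 110 114 112 107 108 169 191 129 105  76  66  82  86  68  52  60  61  61  64  65  63
225 104 104 106 110 113 111 105 108 184 190 127 105  75  77  94  85  74  58  60  63  64  64  66  60
```

Request:
servo_tool:
  linear:
    - [0,-0.0035,-0.013]
    - [0,-0.0035,-0.0135]
    - [0,0,0]
    - [0,0,0]
    - [0,0,0]
    - [0,0,0]
    - [0,0,0]
    - [0,0,0]
  spin: [0,0,0,0,0,0,0,0]

```text
time: 23.7
tool_pos: [611.5, -123.7, 155.6]
tcp_rot: [3.141, -0.0, 0.109]
contact_force: [4.1, -3.2, -5.5]
grip_width: 14.9
finger_force: 30.0
```

```bash
python3 m.py m3.pkl | head -2; python3 f.py f3.pkl >/dev/null; python3 - <<'E'
from a import *
# centroids: side pointer strip, side red tip strip; scene needle blob, red block; at f1 (0.176), f2 (0.194), f3
pt=lambda x,r,th:H+x*X-r*np.cos(th)*Y+[0,0,r*np.sin(th)]
def cen(w,x0,y0):
    i,j=np.mgrid[:w.shape[0],:w.shape[1]];return np.array([(w*j).sum()/w.sum()+x0,(w*i).sum()/w.sum()+y0]).round(2)
for n in('f1','f2','f3'):
    S,D=pickle.load(open(n+'.pkl','rb'))
    red=lambda f:np.maximum(f[...,2]-np.maximum(f[...,0],f[...,1]),0)
    yel=lambda f:np.maximum(np.minimum(f[...,2],f[...,1])-f[...,0]-30,0)
    st=cen(yel(D['frame'][226:236,275:281]),275,226)
    ns=cen(yel(S['frame'][197:208,399:408]),399,197);tip=cen(np.maximum(red(D['frame'][222:228,272:274])-20,0),272,222)
    blk=cen(np.maximum(red(S['frame'][205:220,378:391])-60,0),378,205)
    print(n,'side stick',st,'scene needle',ns,'side tip',tip,'scene block',blk)
# blue cart and gate check
h=cv2.cvtColor(S['frame'].astype('uint8'),cv2.COLOR_BGR2HSV)
k=(h[...,0]>100)&(h[...,0]<130)&(h[...,1]>130)&(h[...,2]>50);k[:150]=0;k[300:]=0;k[:,:290]=0;k[:,:]&=np.arange(640)<380
q=np.argwhere(k)[:,::-1];print('cart blue',len(q),q.mean(0))
B=np.array([613.4,-141.5,66])+150*Y+[0,0,-22];th=.203;U=np.cos(th)*Y-[0,0,np.sin(th)];N=np.sin(th)*Y+np.array([0,0,np.cos(th)])
print('expected cart centre at y=-20..+20',[proj(S,H+10*N*1-U*400+U*y+N*25)[0].round(0).tolist() for y in(-20,20)])
E
```

```text
[ 611.49785132 -123.6626211   155.56856429] [ 4.10275394 -3.24841297 -5.54943781] 14.943675138010667 29.99810367822647
theta by height 0.20385941337086827
f1 side stick [277.47 230.89] scene needle [401.97 202.93] side tip [272.66 224.49] scene block [385.69 211.17]
f2 side stick [277.57 230.05] scene needle [402.2  202.05] side tip [272.69 224.39] scene block [385.68 211.17]
f3 side stick [277.58 229.54] scene needle [402.21 201.74] side tip [272.84 224.05] scene block [385.68 211.18]
cart blue 407 [324.28746929 215.06388206]
expected cart centre at y=-20..+20 [[319.0, 206.0], [331.0, 200.0]]
```

```bash
python3 - <<'E'
from a import *
from scipy.optimize import brentq,least_squares
S,D=pickle.load(open('f3.pkl','rb'));c0=pickle.load(open('c0.pkl','rb'))
pt=lambda x,r,th:H+x*X-r*np.cos(th)*Y+[0,0,r*np.sin(th)]
yel=lambda f:np.maximum(np.minimum(f[...,2],f[...,1])-f[...,0]-30,0)
f=c0['side']['frame'].astype(float);w=yel(f[234:246,275:281]);i=np.mgrid[:12,:6][0];r0=(w*i).sum()/w.sum()+234
th=[0,.1764,.1939,.2039];rows=[r0,230.89,230.05,229.54];print('row at 0',r0)
row=lambda c,x,r,t:proj(c,pt(x,r,t))[0,1]
s=least_squares(lambda p:[row(D,65,p[0],t)+p[1]-v for t,v in zip(th,rows)],[189,0]);print('r,off',s.x,s.fun.round(2))
for off in(s.x[1],0,-.4):
  for rr in(207,209,211):print('off %.2f'%off,rr,'marker',round(brentq(lambda t:row(D,83,rr,t)+off-225.0,.1,.35),4))
# scene: needle pointer vs theta and block, offset perpendicular
def perp(c,x,r,t,uv):
    p=proj(c,pt(x,r,t))[0];q=proj(c,pt(x,r+5,t))[0];d=(q-p)/np.linalg.norm(q-p);v=np.array(uv)-p;return v@d,v[0]*-d[1]+v[1]*d[0]
for t,uv in((.1764,(401.97,202.93)),(.1939,(402.2,202.05)),(.2039,(402.21,201.74))):print('needle perp',[np.round(perp(S,x,190,t,uv),2) for x in(80,83,86)])
for t in(.19,.2,.21,.22,.23):print('block perp',t,[np.round(perp(S,x,260,t,(385.68,211.17)),2) for x in(80,83,86)])
h=cv2.cvtColor(S['frame'].astype('uint8'),cv2.COLOR_BGR2HSV);k=((h[...,0]>100)&(h[...,0]<130)&(h[...,1]>130)&(h[...,2]>50)).astype('uint8')
l,_,st,ct=cv2.connectedComponentsWithStats(k);print([(a.tolist(),b.round(0).tolist()) for a,b in zip(st,ct) if a[4]>40 and 240<b[0]<400 and 150<b[1]<300])
E
```

```text
row at 0 239.54615384615386
r,off [189.84865538  -0.28438234] [ 0.01 -0.04 -0.01  0.05]
off -0.28 207 marker 0.2085
off -0.28 209 marker 0.1987
off -0.28 211 marker 0.1893
off 0.00 207 marker 0.2143
off 0.00 209 marker 0.2044
off 0.00 211 marker 0.1949
off -0.40 207 marker 0.2061
off -0.40 209 marker 0.1964
off -0.40 211 marker 0.187
needle perp [array([-1.23, -0.63]), array([-0.87,  0.38]), array([-0.51,  1.4 ])]
needle perp [array([-1.13, -0.56]), array([-0.75,  0.45]), array([-0.38,  1.47])]
needle perp [array([-0.85, -0.63]), array([-0.47,  0.38]), array([-0.09,  1.4 ])]
block perp 0.19 [array([-2.63,  0.18]), array([-2.27,  1.22]), array([-1.91,  2.28])]
block perp 0.2 [array([-2.04, -0.28]), array([-1.67,  0.77]), array([-1.3 ,  1.82])]
block perp 0.21 [array([-1.44, -0.75]), array([-1.06,  0.3 ]), array([-0.69,  1.35])]
block perp 0.22 [array([-0.84, -1.23]), array([-0.45, -0.18]), array([-0.07,  0.87])]
block perp 0.23 [array([-0.24, -1.72]), array([ 0.16, -0.67]), array([0.55, 0.38])]
[([0, 0, 640, 400, 254107], [319.0, 200.0]), ([316, 193, 39, 24, 289], [333.0, 204.0]), ([293, 237, 22, 11, 106], [304.0, 242.0])]
```

The side-view fit puts the needle at 0.204 rad. The marker comes out at 0.199–0.208 from the side tip and 0.208 from the scene block. The cart sits against the shut gate at (333,204) in the scene view, so I'm handing in.

```bash
python3 -c "
from plant import workorder,monitor
o=monitor.get_obs();print(o['time'],o['tool_pos'],o['grip_width'],o['finger_force'])
print(workorder.close_job())"
```

```text
24.6 [ 611.51404209 -123.68637843  155.58863235] 15.070699012313053 29.998210072517395
the job is handed in; nothing more can be done
None
```

The job is handed in at 24.6 s: the cart stands in the loading space behind the shut gate, and the arm is holding the lift bar steady with the track at about 0.204 rad, against a marker I measured at about 0.20 to 0.21 rad; no verdict came back.

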